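Fetch the yellow-capped reagent from behind and weigh it

ROBOT

A 6-joint arm with a two-finger parallel gripper is mounted at the origin on a cart in front of the work surface, level with it; the furniture and walls round the work are solid. World frame = base frame: x ahead of the robot, y to its left, z up, the work surface at z = 0. Lengths are in m, angles in rad, forces in N, time in s.
With the tool pointing down it reaches from about 0.375 to 0.9 m from the base axis. Payload 3.1 kg.
Tool frame: the origin (TCP) lies between the finger pads; the fingertips stand manip.finger_overhang ahead of it and the grasp point (between the pads) lies 5 mm behind it (manip.finger_overhang is the distance from the TCP to the fingertips, in m); z points along the fingers, y is the line along which they close (so a half turn about z gives the same grasp; the last joint's range is limited). The gripper opens to 85 mm and grips with 20 to 120 N. Pads are 22 mm wide; open, the fingers measure 114 mm over their backs; the gripper's body (76 mm by 85 mm) begins 54 mm behind the grasp point. The pads swing forward as they close: fully open they stand 13 mm farther back than shut.
Start: joints at [-1.365, 0.527, 1.433, -0, 1.181, -0.178], TCP at [0.235, -0.579, 0.245] pointing down, gripper open.
Joint ranges: [-3.08, 3.08], [-0.75, 2.2], [0.22, 2.44], [-1.43, 4.57], [0, 2.65], [-2.85, 2.85]. Speed limits (rad/s): [2.79, 2.79, 3.14, 3.14, 3.14, 3.14].

INTERFACE

Orientations are given as a unit quaternion [x, y, z, w].
In Python, from station import manip gives the robot as it stands.
- The arm moves only by the tool drive_tool, never from a script. Its argument "plan" is a list of rows, each a list of 7 numbers: the shift along the tool's x, y, z in m, then the turn, a rotation vector about the tool's x, y, z in degrees, then the opening, from -1 (shut) to 1 (fully open). In form: [[x, y, z, wx, wy, wz, gripper], ...]. A call has 1 to 10 rows; each row shifts and turns the commanded pose from where the row before left it, along the tool's axes as they then stand; what a row does not reach is not made up. A row lasts 1/10 s, in which the tool goes at most 50 mm and 8.59 degrees, less where a joint would pass 70% of its speed; a pose out of reach is approached as far as the arm can. A call is refused whole if a number of a shift passes 0.05 or a number of a turn 8.59, either way. A call with a gripper value outside its range is refused whole. The fingers move at their own pace and stop on an object; "newtons" is the grip in N (left out, the last holds). Time passes only in rows, so rows that do not move let the fingers close. It gives the time, the measured TCP pose, the force, the opening and the grip force at its end, in the units of the state.
- manip.sense(): the state, without advancing time (a new reading comes with each control period).
- manip.snapshot(name): name is "scene" or "top" or "wrist"; returns a dict with "image" (480x640x3 uint8, red, green, blue), "z_map" (480x640 float32, m along the optical axis (not along the pixel's ray), 0 where there is no reading), "fov_y" (degrees; the focal length in pixels is half the picture's height over the tangent of half this angle, whatever the lens; pixels are square), "cx", "cy" (the principal point, pixels), "k1" (the pictures are not rectified: a ray, as slopes to the right and down, at radius r is drawn at 1 + k1 r^2 times it, then the intrinsics apply), "extrinsics" (4x4, takes a point from camera to world coordinates); the wrist camera has in their place "mount" (4x4, takes a point from camera to tool coordinates, whose origin is the TCP and whose axes are the flange's). Camera axes: x right, y up, looking along -z (the intrinsics and any distortion apply to the point x, -y, -z); pixel columns grow to the right and rows downward; lengths in m; the calibration is good to about 2 mm. A picture is of the moment at which its call begins: read the wrist's pose just before it.
- manip.sign_off(): hands the job in; it is judged then, once.
The state is a dict: "t": time; "q": joint angles; "qd": joint speeds; "tau": joint torques, N m; "tcp_pos": TCP position; "tool_rot": TCP orientation; "force": force on the tool from outside, world axes, zero at the start; "ft_torque": the same for the moment, N m; "finger_gap": opening from 0.0 (shut) to 1.0 (fully open); "gripper_force": force on a finger pad.
Only numpy, scipy, OpenCV 4.12 (cv2) and the standard library are available. Lean on these libraries where they do the work, as an engineer would, in place of code of your own. Each camera call takes 0.05 s, during which the arm holds its last target. There are 200 camera calls.

TASK

The yellow-capped bottle at the back of the blue caddy has to go on the balance, but three bottles crowd round it: first move the red-bulb dropper bottle, the black-bulb dropper bottle and the blue-capped vial onto the steel side tray, then stand the yellow-capped bottle upright in the middle of the balance pan while those three wait on the tray. After that put each of the three back upright in the caddy on the very place it came from. Leave the small carton in the caddy and the tweezers on the tray where they lie.

Things in the scene. Friction and masses are not known exactly. Their poses are not given: they have to be found in the camera images.
- yellow_bottle: The wanted bottle: round, 31 mm diameter, 59 mm tall, white label below, ribbed yellow screw cap (31 mm diameter, 40 to 59 mm above its underside). Origin: centre of its underside, z up. 45 g. Always starts on the back middle seat of the caddy.
- red_dropper: Amber dropper bottle with a red rubber bulb: round, body 28 mm diameter up to 56 mm, black collar 19 mm diameter from 56 to 66 mm, bulb 12 mm diameter from 66 to 95 mm. Firm enough to be lifted by the bulb or collar. Origin: centre of its underside, z up. 50 g. Starts on one of the caddy's left, right or front seats.
- black_dropper: Amber dropper bottle with a black rubber bulb, same shape, sizes, origin and mass as the red one. Starts on one of the caddy's left, right or front seats.
- blue_vial: Clear round vial 27 mm in diameter, 54 mm tall, with a blue screw cap (24 mm diameter, 44 to 54 mm above its underside). Origin: centre of its underside, z up. 28 g. Starts on one of the caddy's left, right or front seats.
- caddy: Blue open caddy, fixed. Origin on the table; x points to its back (away from the robot), y to its left. Floor 4 mm up, walls 18 mm high (x -74 to +62 mm, y +-70 mm); at the back middle a carrying handle (y +-22, x 56 to 65 mm), top 70 mm up. Seats: white 37 mm rings at x, y: back middle (36, 0), left (36, 44), right (36, -44), front (-10, 0). Bottles start within 3 mm of them.
- side_tray: Stainless steel tray with a green liner, fixed, inside 120 x 160 mm (x, y), floor 4 mm above the table, rim 10 mm high. Origin on the table surface under its centre; the tweezers lie along y near its x = -45 mm edge, the rest is free for the bottles (rows along y, for example at x = +15 mm).
- balance_pan (a point): Centre of the top face of the round steel pan (84 mm diameter, 38 mm above the table) of the white bench balance, which is fixed and 124 x 130 mm; z up.
- strip_carton: Small white carton with a blue end lying flat in the front of the caddy, 32 x 90 x 22 mm, long side along the caddy's y. Origin: centre of its underside. A bystander, to be left alone.
- steel_tweezers: Steel tweezers lying flat on the side tray, 124 mm long, 17 mm wide, 9 mm high, along the tray's y. Origin: centre of its underside. A bystander, to be left alone.

How it is judged:
On the way, in this order (a step that is already met when the one before it is completed fails the run):
1. the red-bulb dropper, the black-bulb dropper and the blue-capped vial all stand on the side tray, while the yellow-capped bottle is still on its place (within 15 mm) (x of red_dropper in the frame of side_tray between -0.055 and 0.055 m and y of red_dropper in the frame of side_tray between -0.075 and 0.075 m and z of red_dropper in the frame of side_tray between 0 and 0.009 m and linear speed of each of red_dropper, black_dropper, blue_vial below 0.03 m/s and angle between each of red_dropper, black_dropper, blue_vial's own z axis and vertical below 0.1 rad and x of black_dropper in the frame of side_tray between -0.055 and 0.055 m and y of black_dropper in the frame of side_tray between -0.075 and 0.075 m and z of black_dropper in the frame of side_tray between 0 and 0.009 m and x of blue_vial in the frame of side_tray between -0.055 and 0.055 m and y of blue_vial in the frame of side_tray between -0.075 and 0.075 m and z of blue_vial in the frame of side_tray between 0 and 0.009 m and distance of yellow_bottle from where it was at the start of the episode below 0.015 m), for 0.2 s.
2. the yellow-capped bottle stands on the balance pan within 15 mm of its centre, while the three others stand on the side tray (horizontal distance between yellow_bottle and balance_pan below 0.015 m and z of yellow_bottle in the frame of balance_pan between -0.004 and 0.004 m and linear speed of each of yellow_bottle, red_dropper, black_dropper, blue_vial below 0.03 m/s and angle between each of yellow_bottle, red_dropper, black_dropper, blue_vial's own z axis and vertical below 0.1 rad and x of red_dropper in the frame of side_tray between -0.055 and 0.055 m and y of red_dropper in the frame of side_tray between -0.075 and 0.075 m and z of red_dropper in the frame of side_tray between 0 and 0.009 m and x of black_dropper in the frame of side_tray between -0.055 and 0.055 m and y of black_dropper in the frame of side_tray between -0.075 and 0.075 m and z of black_dropper in the frame of side_tray between 0 and 0.009 m and x of blue_vial in the frame of side_tray between -0.055 and 0.055 m and y of blue_vial in the frame of side_tray between -0.075 and 0.075 m and z of blue_vial in the frame of side_tray between 0 and 0.009 m), for 0.2 s.
At the end, for the whole second after the job is handed in: The yellow-capped bottle stands upright on the balance pan within 15 mm of its centre; the two dropper bottles and the blue-capped vial each stand upright within 15 mm of where they were at the start; all at rest (horizontal distance between yellow_bottle and balance_pan below 0.015 m and z of yellow_bottle in the frame of balance_pan between -0.004 and 0.004 m and linear speed of each of yellow_bottle, red_dropper, black_dropper, blue_vial below 0.03 m/s and angle between each of yellow_bottle, red_dropper, black_dropper, blue_vial's own z axis and vertical below 0.1 rad and distance of each of red_dropper, black_dropper, blue_vial from where it was at the start of the episode below 0.015 m); the robot touches nothing.
It fails at once if one of the four bottles is tipped over (more than 0.6 rad) (angle between any of red_dropper, black_dropper, blue_vial, yellow_bottle's own z axis and vertical above 0.6 rad).
It fails at once if the carton or the tweezers are pushed more than 25 mm from where they lay (distance of any of strip_carton, steel_tweezers from where it was at the start of the episode above 0.025 m).
It also fails if it takes over 128 s, if anything falls off the work surface, if the arm or the gripper's body presses on something with over 40 N, if the wrist force passes 120 N, or if a joint passes its speed limit or range.

## Working session

There is one attempt and no reset: what is moved stays moved. The work goes in short steps, Python scripts to look and compute and a tool call to move; the robot and the scene stay as the last step left them, time stands still between calls to the robot, and variables do not carry over. Pictures are saved under pics/ and viewed, at most 14 in all, crops included, and the job is handed in when it is done.

Besides the shell and the picture viewer there is one more tool, called as name([rows], argument=value, ...), one row to a line, values as JSON. drive_tool: Moves the arm, as the interface text tells. Its arguments: {"type":"object","properties":{"plan":{"type":"array"},"newtons":{"type":"number"}},"required":["plan"]}

```bash
ls; mkdir -p pics; cat > h.py <<'E'
import numpy as np, cv2
from station import manip
def snap(n):
    s=manip.sense(); d=manip.snapshot(n)
    if 'extrinsics' in d: d['T']=np.array(d['extrinsics'])
    else:
        from scipy.spatial.transform import Rotation as R
        T=np.eye(4); T[:3,:3]=R.from_quat(s['tool_rot']).as_matrix(); T[:3,3]=s['tcp_pos']
        d['T']=T@np.array(d['mount'])
    d['f']=240/np.tan(np.radians(d['fov_y'])/2)
    return d
def ray(d,u,v):
    x=(u-d['cx'])/d['f']; y=(v-d['cy'])/d['f']; a,b=x,y
    for _ in range(30):
        k=1+d['k1']*(a*a+b*b); a,b=x/k,y/k
    return d['T'][:3,3], d['T'][:3,:3]@np.array([a,-b,-1.])
def onz(d,u,v,z):
    o,r=ray(d,u,v); return o+r*(z-o[2])/r[2]
def dep(d,u,v):
    o,r=ray(d,u,v); return o+r*np.median(d['z_map'][int(v)-1:int(v)+2,int(u)-1:int(u)+2])
def tri(d1,p1,d2,p2):
    o1,r1=ray(d1,*p1);o2,r2=ray(d2,*p2)
    s=np.linalg.lstsq(np.c_[r1,-r2],o2-o1,rcond=None)[0]
    a,b=o1+s[0]*r1,o2+s[1]*r2
    return (a+b)/2,np.linalg.norm(a-b)
def save(d,name): cv2.imwrite('pics/'+name,d['image'][:,:,::-1])
E
python3 - <<'E'
from h import *
import pickle
print(manip.sense(), manip.finger_overhang)
for n in('scene','top','wrist'):
    d=snap(n); save(d,n+'0.png'); pickle.dump(d,open(n+'0.pkl','wb')); print(n,d['T'].round(3).tolist(),d['fov_y'],d['k1'])
E
```

```text
pics
{'t': 0.0, 'q': array([-1.36449785e+00,  5.28502210e-01,  1.43392549e+00, -2.39902682e-05,
        1.18139066e+00, -1.78520778e-01]), 'qd': array([ 0.00103557, -0.00028498,  0.00062488, -0.00222701, -0.00123991,
        0.00033097]), 'tau': array([ 1.96327160e-04, -4.42346406e+01, -1.78026474e+01, -2.83698309e-04,
        8.34082573e-03, -7.58068275e-07]), 'tcp_pos': array([ 0.23448383, -0.57859337,  0.24430407]), 'tool_rot': array([ 9.81544824e-01,  1.91228973e-01, -2.65467245e-05, -1.11259160e-03]), 'force': array([-0.30839319,  0.16214831,  0.06533982]), 'ft_torque': array([ 0.04074782, -0.04408128, -0.04468935]), 'gripper_force': 0.0, 'finger_gap': 1.0021840849367962} 0.014
scene [[-0.462, 0.612, -0.642, -0.071], [-0.887, -0.321, 0.332, 0.65], [-0.003, 0.723, 0.691, 0.644], [0.0, 0.0, 0.0, 1.0]] 44.4779269864817 -0.15265671483232862
top [[-0.036, 0.975, -0.221, 0.293], [-0.999, -0.037, 0.002, 0.327], [-0.006, 0.221, 0.975, 0.893], [0.0, 0.0, 0.0, 1.0]] 45.440851743327826 -0.054663922320845756
wrist [[0.375, 0.887, 0.27, 0.304], [-0.927, 0.36, 0.106, -0.551], [-0.003, -0.29, 0.957, 0.373], [0.0, 0.0, 0.0, 1.0]] 70.56782710280778 -0.003674150239171954
```

View pics/scene0.png

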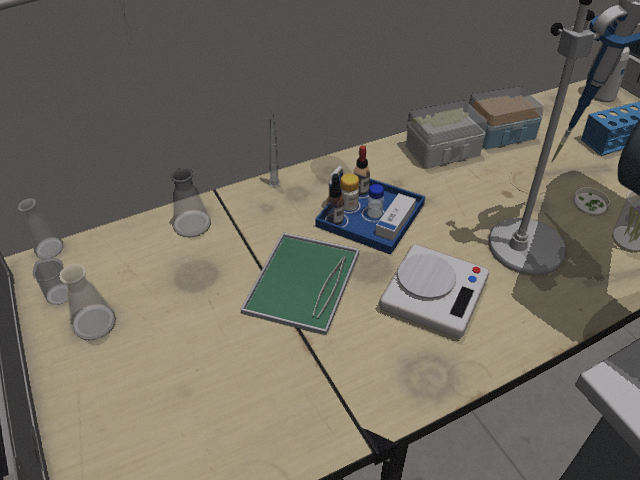

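View pics/top0.png

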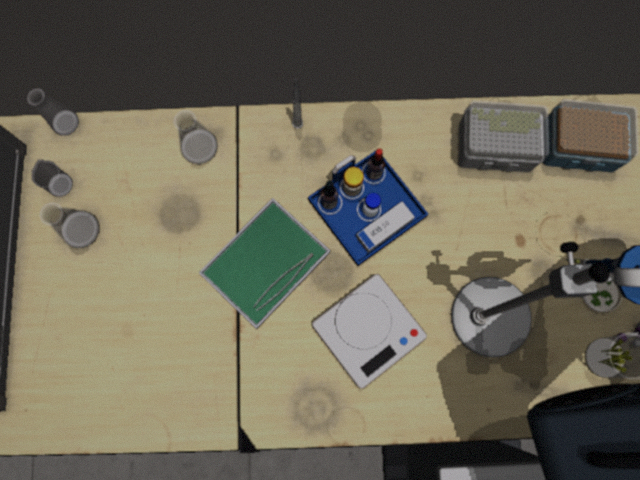

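Scene view: the red dropper is at px (362,170), yellow at (349,190), black at (336,200) and blue at (376,200). Top view: red bulb (378,155), yellow (353,176), black (330,188), blue (372,202), tray centre about (265,263), pan (363,321). So black is on the left seat, red on the right and blue at the front.

```bash
python3 - <<'E'
from h import *
import pickle
t=pickle.load(open('top0.pkl','rb'));s=pickle.load(open('scene0.pkl','rb'))
def blobs(d,lo,hi,box,mn=15):
    h=cv2.cvtColor(d['image'],cv2.COLOR_RGB2HSV); m=cv2.inRange(h,lo,hi); k=np.zeros_like(m); x0,y0,x1,y1=box; k[y0:y1,x0:x1]=m[y0:y1,x0:x1]
    n,l,st,c=cv2.connectedComponentsWithStats(k); 
    r=[(int(st[i,4]),c[i].round(1).tolist(),st[i,:4].tolist()) for i in range(1,n) if st[i,4]>=mn]
    return sorted(r,reverse=True)[:3],k
for nm,lo,hi in (('yellow',(18,150,90),(32,255,255)),('red',(0,150,60),(6,255,255)),('green',(60,80,30),(90,255,255)),('blue',(110,150,40),(125,255,255))):
    a,ka=blobs(t,lo,hi,(190,130,440,400));b,kb=blobs(s,lo,hi,(230,130,500,340))
    print(nm,a,b)
    if nm in('yellow','red'): print(tri(t,a[0][1],s,b[0][1]))
    if nm=='green':
        c=cv2.boxPoints(cv2.minAreaRect(cv2.findNonZero(cv2.morphologyEx(ka,cv2.MORPH_CLOSE,np.ones((9,9)))))); P=np.array([onz(t,*p,.005) for p in c]);print(P.round(3),P.mean(0),tri(t,a[0][1],s,b[0][1]))
# pan ellipse by depth in top
for p in [(363,321),(340,320),(265,250),(372,202),(353,176),(330,188),(378,155)]: print(p,dep(t,*p).round(3))
print('pan guess',tri(t,(363,321),s,(427,276)))
E
```

```text
yellow [(278, [353.2, 176.0], [344, 167, 19, 19])] [(139, [349.5, 178.7], [341, 174, 18, 12])]
(array([0.5865192 , 0.27011894, 0.0612465 ]), np.float64(0.0010661934523036609))
red [(37, [378.7, 152.2], [376, 149, 6, 7]), (30, [413.6, 332.3], [411, 330, 6, 6])] [(61, [362.5, 152.0], [360, 146, 6, 15]), (35, [476.1, 269.5], [473, 267, 7, 6])]
(array([0.61441043, 0.23111167, 0.0840949 ]), np.float64(0.002043401624361942))
green [(6705, [263.2, 261.5], [205, 204, 120, 119])] [(5541, [300.0, 282.3], [247, 238, 108, 90])]
[[0.455 0.511 0.005]
 [0.57  0.399 0.005]
 [0.483 0.317 0.005]
 [0.373 0.428 0.005]] [0.47036125 0.41383258 0.005     ] (array([ 0.47128087,  0.41622734, -0.00158037]), np.float64(0.00023121533088949153))
blue [(904, [364.0, 219.6], [334, 179, 69, 85]), (129, [334.4, 223.8], [322, 214, 27, 24]), (121, [395.8, 183.8], [386, 174, 24, 21])] [(186, [376.0, 190.5], [368, 183, 16, 16]), (34, [472.1, 278.5], [469, 276, 7, 6])]
(363, 321) [0.368 0.266 0.038]
(340, 320) [0.371 0.3   0.038]
(265, 250) [0.489 0.413 0.004]
(372, 202) [0.545 0.244 0.059]
(353, 176) [0.586 0.271 0.064]
(330, 188) [0.56  0.307 0.089]
(378, 155) [0.608 0.234 0.092]
pan guess (array([0.36773829, 0.26488493, 0.03506222]), np.float64(0.0011784490892264225))
```

View pics/wrist0.png

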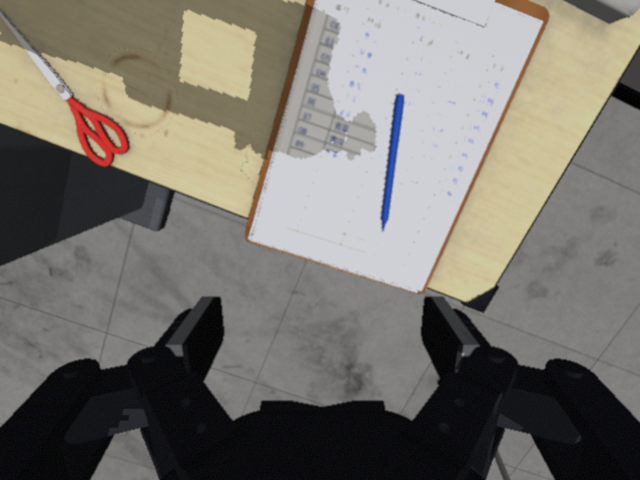

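Wrist view: it looks at the clipboard and floor, so nothing useful there. The top view shows a tall stand between the start pose and the work, and I need its position and height before swinging.

```bash
python3 - <<'E'
from h import *
import pickle
P=[]
for n in('top','scene'):
    d=pickle.load(open(n+'0.pkl','rb')); vv,uu=np.mgrid[0:480:2,0:640:2]
    x=(uu-d['cx'])/d['f'];y=(vv-d['cy'])/d['f'];a,b=x,y
    for _ in range(20): k=1+d['k1']*(a*a+b*b);a,b=x/k,y/k
    z=d['z_map'][::2,::2]; c=np.stack([a*z,-b*z,-z],-1)[z>0]
    P.append(c@d['T'][:3,:3].T+d['T'][:3,3])
P=np.vstack(P)
# height map, 5cm cells, max
print('rows x .1..0.85 ; cols y .6..-.75')
ys=np.arange(.6,-.8,-.05)
print('      '+' '.join('%4d'%round(y*100) for y in ys))
for x in np.arange(.1,.9,.05):
    r=[]
    for y in ys:
        m=(abs(P[:,0]-x)<.025)&(abs(P[:,1]-y)<.025); r.append('%4d'%round(P[m,2].max()*100) if m.sum()>2 else '   .')
    print('%.2f '%x,' '.join(r))
for z in np.arange(.05,.75,.05):
    m=(abs(P[:,2]-z)<.025)&(P[:,0]>.25)&(P[:,0]<.5)&(P[:,1]<.17)&(P[:,1]>-.3)
    if m.any(): q=P[m]; print(z.round(2),m.sum(),q.min(0).round(3)[:2],q.max(0).round(3)[:2],np.median(q,0).round(3)[:2])
E
```

```text
rows x .1..0.85 ; cols y .6..-.75
        60   55   50   45   40   35   30   25   20   15   10    5    0   -5  -10  -15  -20  -25  -30  -35  -40  -45  -50  -55  -60  -65  -70  -75
0.10   -74  -74  -74  -74  -74  -74  -74  -74  -65    0    0    0  -28  -29  -29  -65  -66  -74    .    .    .    .    .    .    .    .    .    .
0.15     .    .    .    .    .    .    .    .    .    0    1    0    0    .    .    .    .    .    .    .    .    .    .    .    .    .    .    .
0.20     0    0    0    1    0    0    0    0    0    0   38   39    0    0  -74  -74  -74    .    .    .    .    .    .    .    .    .    .    .
0.25     0    0    1    0    0    0    3    3    0    0   36   39   32    0    9    0  -74  -74  -74  -75    .    .    .    .    .    .    .    .
0.30     0    0    0    0    0    0    3    3    3    0    2    2    1    9    9    7  -74  -74  -74  -74    .    .    .    .    .    .    .    .
0.35     0    0    0    1    1    3    4    4    4    3   42   39   40    0    9    2    0  -74  -74  -74    .    .    .    .    .    .    .    .
0.40     1    1    1    1    1    3    4    
[... 1136 characters left out ...]
  .    .    .    .    .    .    .    .    .    .    .    .    .    .    .    .    .    .    .    .    .    .    .    .    .    .    .
0.85     .    .    .    .    .    .    .    .    .    .    .    .    .    .    .    .    .    .    .    .    .    .    .    .    .    .    .    .
0.05 716 [ 0.269 -0.3  ] [0.5 0.1] [ 0.31  -0.082]
0.1 181 [ 0.269 -0.124] [0.439 0.093] [ 0.331 -0.075]
0.15 137 [ 0.363 -0.024] [0.431 0.093] [0.37  0.088]
0.2 162 [ 0.363 -0.018] [0.421 0.094] [0.37  0.088]
0.25 303 [ 0.251 -0.02 ] [0.413 0.102] [0.37  0.065]
0.3 562 [ 0.25  -0.021] [0.404 0.102] [0.365 0.051]
0.35 1326 [ 0.25  -0.013] [0.407 0.105] [0.364 0.07 ]
0.4 502 [ 0.25  -0.007] [0.377 0.095] [0.366 0.049]
```

```bash
python3 - <<'E'
from h import *
import pickle
for n,(u0,v0) in(('top',(440,180)),('scene',(440,0))):
    d=pickle.load(open(n+'0.pkl','rb'))
    im=d['image'][:,:,::-1].copy()
    for z in np.arange(0,.7,.1):
        p=np.linalg.inv(d['T'])@np.array([.37,.09,z,1]); a,b=p[0]/-p[2],-p[1]/-p[2]; k=1+d['k1']*(a*a+b*b)
        u,v=d['cx']+d['f']*a*k,d['cy']+d['f']*b*k; print(n,z.round(1),round(u),round(v))
        if 0<=u<640 and 0<=v<480: cv2.circle(im,(int(u),int(v)),2,(0,0,255),-1)
    cv2.imwrite('pics/c_%s.png'%n,cv2.resize(im[v0:v0+300,u0:640],None,fx=2,fy=2))
a,b=cv2.imread('pics/c_top.png'),cv2.imread('pics/c_scene.png'); cv2.imwrite('pics/c.png',np.hstack([a,b]))
E
```

```text
top 0.0 474 317
top 0.1 492 310
top 0.2 516 301
top 0.3 547 289
top 0.4 590 273
top 0.5 652 249
top 0.6 752 209
scene 0.0 514 252
scene 0.1 528 204
scene 0.2 544 147
scene 0.3 562 82
scene 0.4 582 6
scene 0.5 601 -80
scene 0.6 617 -170
```

View pics/c.png

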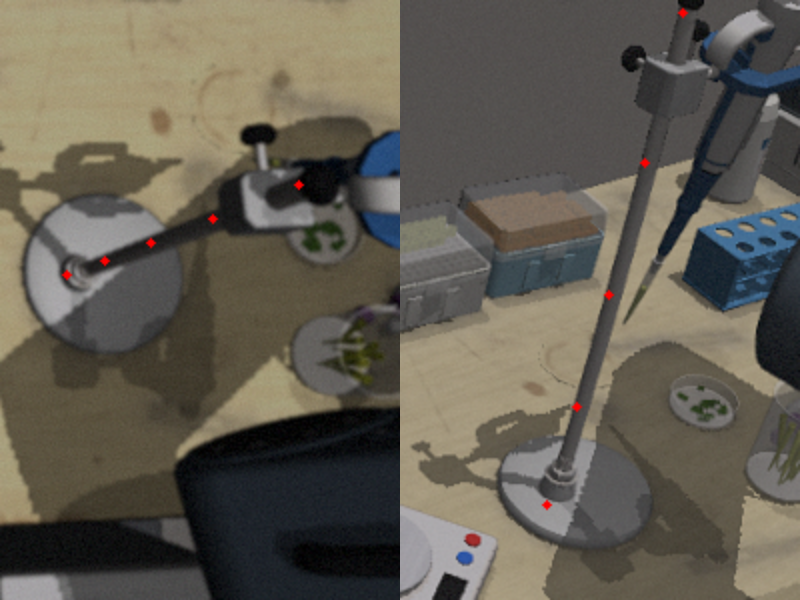

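Top crop: the pole at world (0.37, 0.09) is 0.42 m tall, and the pipette beside it is about the same height. I'll lift well above that, then swing over.

drive_tool([
  [0,0,-0.048,0,0,-3,1],
  [0,0,-0.048,0,0,-3,1],
  [0,0,-0.048,0,0,-3,1],
  [0,0,-0.048,0,0,-4,1],
  [0,0,-0.048,0,0,0,1],
  [0,0,-0.048,0,0,0,1],
  [0,0,-0.048,0,0,0,1],
  [0,0,0,0,0,0,1],
])

```text
t: 0.95
tcp_pos: [0.2349, -0.5801, 0.5898]
tool_rot: [0.954, 0.301, -0.001, 0.008]
force: [0.3, -0.2, 0.1]
finger_gap: 1.002
gripper_force: 0.0
```

drive_tool([
  [0.038,-0.03,0,0,0,0,1],
  [0.038,-0.03,0,0,0,0,1],
  [0.038,-0.03,0,0,0,0,1],
  [0.038,-0.03,0,0,0,0,1],
  [0.038,-0.03,0,0,0,0,1],
  [0.038,-0.03,0,0,0,0,1],
  [0.038,-0.03,0,0,0,0,1],
  [0.038,-0.03,0,0,0,0,1],
  [0.038,-0.03,0,0,0,0,1],
])

```text
t: 1.85
tcp_pos: [0.3594, -0.1597, 0.5806]
tool_rot: [0.954, 0.301, -0.0, -0.0]
force: [1.9, -0.5, -0.3]
finger_gap: 0.999
gripper_force: 0.0
```

drive_tool([
  [0.038,-0.03,0,0,0,0,1],
  [0.038,-0.03,0,0,0,0,1],
  [0.038,-0.03,0,0,0,0,1],
  [0.038,-0.03,0,0,0,0,1],
  [0.038,-0.03,0,0,0,0,1],
  [0.038,-0.03,0,0,0,0,1],
  [0.038,-0.03,0,0,0,0,1],
  [0.038,-0.03,0,0,0,0,1],
  [0,0,0,0,0,0,1],
])

```text
t: 2.75
tcp_pos: [0.4711, 0.214, 0.5789]
tool_rot: [0.952, 0.305, -0.001, -0.001]
force: [-0.7, -0.4, -0.1]
finger_gap: 1.001
gripper_force: 0.0
```

drive_tool([
  [-0.03,0,0.045,0,0,0,1],
  [-0.03,0,0.045,0,0,0,1],
  [0,0,0.045,0,0,0,1],
  [0,0,0,0,0,0,1],
  [0,0,0,0,0,0,1],
])

```text
t: 3.25
tcp_pos: [0.4256, 0.177, 0.4537]
tool_rot: [0.954, 0.301, -0.0, 0.0]
force: [-0.7, 0.0, 0.2]
finger_gap: 1.002
gripper_force: 0.0
```

```bash
python3 - <<'E'
from h import *
import pickle
d=snap('wrist'); save(d,'w1.png'); pickle.dump(d,open('w1.pkl','wb')); s=manip.sense(); print(s['tcp_pos'],s['q'])
E
```

```text
[0.42707241 0.17729103 0.45552883] [ 1.51143056e-01  9.87747736e-02  1.48996115e+00 -1.19248743e-04
  1.54817799e+00  1.11076059e+00]
```

View pics/w1.png

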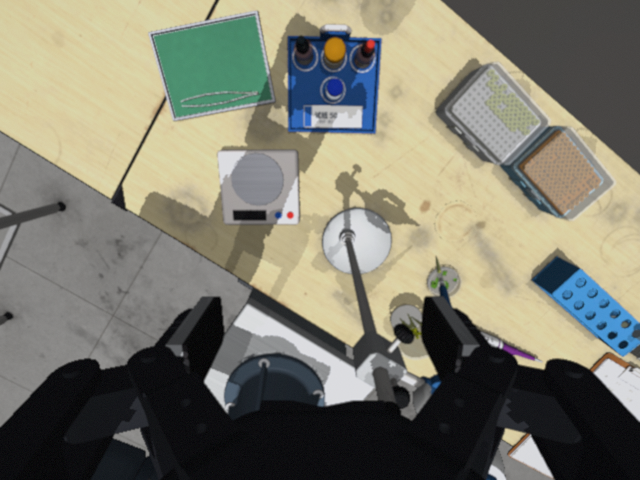

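Wrist view: the caddy is square in the picture with black (303,48), yellow (335,50), red (368,48) and blue (335,90). The tray is around (212,65) and the pan at (259,178). I'll move closer for a second wrist view.

drive_tool([
  [0.04,-0.02,0.02,0,0,0,1],
  [0.04,-0.02,0.02,0,0,0,1],
  [0.04,0,0.02,0,0,0,1],
  [0,0,0,0,0,0,1],
  [0,0,0,0,0,0,1],
  [0,0,0,0,0,0,1],
])

```text
t: 3.9
tcp_pos: [0.5015, 0.279, 0.3957]
tool_rot: [0.954, 0.301, 0.002, 0.0]
force: [0.0, 0.4, -0.2]
finger_gap: 1.0
gripper_force: 0.0
```

```bash
python3 - <<'E'
from h import *
import pickle
d=snap('wrist'); save(d,'w2.png'); pickle.dump(d,open('w2.pkl','wb')); s=manip.sense(); print(s['tcp_pos'],s['q'])
E
```

```text
[0.50110904 0.27876157 0.39577063] [ 3.12939675e-01  3.17647485e-01  1.35759715e+00 -1.67207356e-04
  1.46185851e+00  1.27259866e+00]
```

View pics/w2.png

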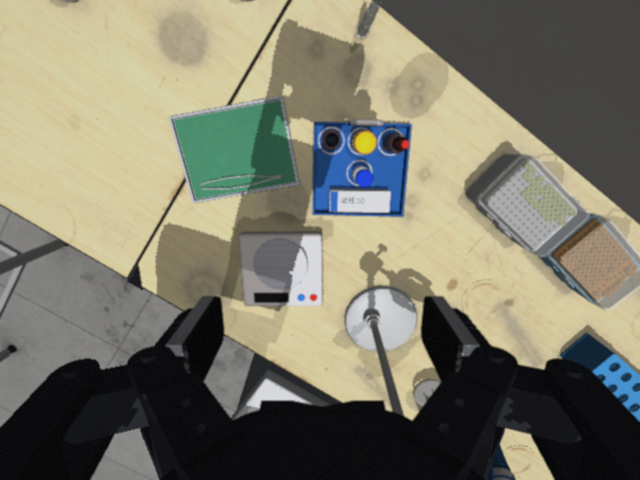

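Second wrist view: black (331,140), yellow (364,142), red bulb (404,144), blue (364,178), tray about (235,148), pan about (281,262).

```bash
cat >> h.py <<'E'
def trin(L):
    A=np.zeros((3,3));b=np.zeros(3)
    for d,p in L:
        o,r=ray(d,*p); r=r/np.linalg.norm(r); M=np.eye(3)-np.outer(r,r); A+=M;b+=M@o
    x=np.linalg.solve(A,b)
    e=[np.linalg.norm((np.eye(3)-np.outer(r,r)/(r@r))@(x-o)) for o,r in (ray(d,*p) for d,p in L)]
    return x,np.array(e)
def proj(d,P):
    p=np.linalg.inv(d['T'])@np.r_[P,1]; a,b=-p[0]/p[2],p[1]/p[2]; k=1+d['k1']*(a*a+b*b)
    return d['cx']+d['f']*a*k,d['cy']+d['f']*b*k
def mask(d,lo,hi): return cv2.inRange(cv2.cvtColor(d['image'],cv2.COLOR_RGB2HSV),lo,hi)
def blob(d,lo,hi,c,R):
    m=mask(d,lo,hi); k=np.zeros_like(m); cv2.circle(k,(int(c[0]),int(c[1])),int(R),255,-1); m&=k
    n,l,st,ce=cv2.connectedComponentsWithStats(m)
    if n<2: return None
    i=1+np.argmax(st[1:,4]); return ce[i],(l==i).astype(np.uint8),int(st[i,4])
def cloud(d):
    vv,uu=np.mgrid[0:480,0:640]; x=(uu-d['cx'])/d['f'];y=(vv-d['cy'])/d['f'];a,b=x,y
    for _ in range(20): k=1+d['k1']*(a*a+b*b);a,b=x/k,y/k
    z=d['z_map']; return np.stack([a*z,-b*z,-z],-1)@d['T'][:3,:3].T+d['T'][:3,3]
E
python3 - <<'E'
from h import *
import pickle
D={n:pickle.load(open(n+'.pkl','rb')) for n in('top0','scene0','w1','w2')}
C={'yellow':((18,140,80),(32,255,255),[.586,.270,.06]),'red':((0,140,50),(8,255,255),[.61,.232,.085]),'blue':((114,190,60),(125,255,255),[.547,.244,.055])}
for n,(lo,hi,P) in C.items():
    L=[]
    for k,d in D.items():
        u=proj(d,P); b=blob(d,lo,hi,u,14 if n!='blue' else 9)
        print(n,k,np.round(u),b and (b[0].round(1),b[2]))
        if b: L.append((d,b[0]))
    x,e=trin(L); print('  ->',x.round(4),e.round(4))
# cloud based tops
for n,P in {'yellow':[.586,.270],'red':[.611,.232],'black':[.56,.307],'blue':[.547,.244]}.items():
    for k in D:
        c=cloud(D[k]).reshape(-1,3); c=c[np.hypot(*(c[:,:2]-P).T)<.024]; c=c[c[:,2]>.035]
        if len(c): zt=np.percentile(c[:,2],98); q=c[c[:,2]>zt-.004]; print(n,k,len(q),'ztop %.4f'%zt,((q.min(0)+q.max(0))/2).round(4)[:2],np.ptp(q,0).round(3)[:2])
# tray, carton, pan
for k in('w1','w2','top0'):
    d=D[k]; m=mask(d,(60,80,25),(90,255,255)); m=cv2.morphologyEx(m,cv2.MORPH_CLOSE,np.ones((11,11)))
    u=proj(d,[.471,.416,0]); n,l,st,ce=cv2.connectedComponentsWithStats(m); i=l[int(u[1]),int(u[0])]
    B=cv2.boxPoints(cv2.minAreaRect(cv2.findNonZero((l==i).astype(np.uint8)))); Q=np.array([onz(d,*p,.004) for p in B])[:,:2]
    ed=[np.linalg.norm(Q[j]-Q[j-1]) for j in range(4)]; print('tray',k,Q.mean(0).round(4),np.round(ed,3),Q.round(3).tolist())
    c=cloud(d); zz=(abs(c[...,2]-.038)<.0035)&(np.hypot(c[...,0]-.368,c[...,1]-.265)<.055)
    q=c[zz][:,:2]; (cx,cy),r=cv2.minEnclosingCircle(q.astype(np.float32)); print('pan',k,len(q),round(cx,4),round(cy,4),round(r,4))
E
```

```text
yellow top0 [354. 177.] (array([353.1, 175.9]), 286)
yellow scene0 [349. 179.] (array([349.6, 178.9]), 153)
yellow w1 [334.  51.] (array([334.4,  49.4]), 401)
yellow w2 [364. 144.] (array([364.5, 141.9]), 404)
  -> [0.5878 0.2701 0.0598] [0.0005 0.0013 0.0005 0.0007]
red top0 [379. 155.] (array([378.7, 152.5]), 42)
red scene0 [363. 153.] (array([362.5, 152.3]), 67)
red w1 [368.  48.] (array([368.8,  45.9]), 83)
red w2 [402. 146.] (array([402.9, 143.6]), 82)
  -> [0.6127 0.2324 0.0852] [0.0013 0.0013 0.0007 0.0006]
blue top0 [372. 202.] (array([372.5, 200.1]), 175)
blue scene0 [375. 190.] (array([371.5, 187.5]), 15)
blue w1 [332.  88.] (array([334.1,  87. ]), 164)
blue w2 [362. 179.] (array([363.1, 178. ]), 177)
  -> [0.5498 0.2443 0.0584] [0.0021 0.0047 0.0018 0.0009]
yellow top0 93 ztop 0.0678 [0.5904 0.2722] [0.035 0.03 ]
yellow scene0 150 ztop 0.0655 [0.5906 0.2706] [0.037 0.03 ]
yellow w1 171 ztop 0.0675 [0.5913 0.272 ] [0.036 0.033]
yellow w2 409 ztop 0.0644 [0.5889 0.27  ] [0.029 0.029]
red top0 33 ztop 0.0999 [0.6117 0.2328] [0.009 0.009]
red scene0 25 ztop 0.0972 [0.6101 0.23
[... 304 characters left out ...]
op 0.5247 [0.5623 0.3217] [0. 0.]
blue top0 149 ztop 0.0613 [0.5485 0.2421] [0.023 0.022]
blue scene0 117 ztop 0.0602 [0.5482 0.2425] [0.024 0.023]
blue w1 211 ztop 0.0606 [0.5505 0.2417] [0.022 0.022]
blue w2 1399 ztop 0.4738 [0.5395 0.248 ] [0.02  0.033]
tray w1 [0.4691 0.4154] [0.118 0.157 0.116 0.167] [[0.458, 0.51], [0.567, 0.399], [0.485, 0.317], [0.366, 0.435]]
pan w1 2146 0.3708 0.2653 0.0421
tray w2 [0.4687 0.4153] [0.119 0.156 0.116 0.167] [[0.458, 0.51], [0.567, 0.399], [0.484, 0.318], [0.366, 0.435]]
pan w2 2170 0.3709 0.2654 0.042
tray top0 [0.4706 0.4139] [0.116 0.16  0.119 0.157] [[0.455, 0.511], [0.57, 0.399], [0.484, 0.317], [0.373, 0.428]]
pan top0 2438 0.3688 0.2655 0.0421
```

All four views agree: black (0.5645, 0.308), red (0.612, 0.233), yellow (0.589, 0.271), blue (0.5495, 0.242), pan (0.3705, 0.2654, 0.038), tray (0.469, 0.4152) at yaw 44.6°. Measured heights (0.099, 0.064, 0.06) match the sizes given plus the 4 mm floor. I'll pick the black dropper by its bulb.

drive_tool([
  [0.0345,0.006,0.02,0,0,0,-0.1],
  [0.0345,0.006,0.02,0,0,0,-0.1],
  [0,0,0.039,0,0,0,-0.1],
  [0,0,0.039,0,0,0,-0.1],
  [0,0,0.039,0,0,0,-0.1],
  [0,0,0.039,0,0,0,-0.1],
  [0,0,0.039,0,0,0,-0.1],
  [0,0,0,0,0,0,-0.1],
  [0,0,0,0,0,0,-0.1],
], newtons=40)

```text
t: 4.85
tcp_pos: [0.5646, 0.3087, 0.1599]
tool_rot: [0.954, 0.301, 0.001, -0.0]
force: [0.6, -0.4, 0.9]
finger_gap: 0.451
gripper_force: 0.0
```

```bash
cat >> h.py <<'E'
def go(x,y,z):
    from scipy.spatial.transform import Rotation as R
    s=manip.sense(); v=np.array([x,y,z])-s['tcp_pos']
    print('tcp',s['tcp_pos'].round(4),'gap',round(s['finger_gap'],3),'t',round(s['t'],2),'tool delta',(R.from_quat(s['tool_rot']).as_matrix().T@v).round(4))
E
python3 - <<'E'
from h import *
go(.5645,.3083,.083)
d=snap('wrist'); save(d,'w3.png')
E
```

```text
tcp [0.5646 0.3087 0.1599] gap 0.451 t 4.85 tool delta [-0.0005  0.0002  0.0769]
```

View pics/w3.png

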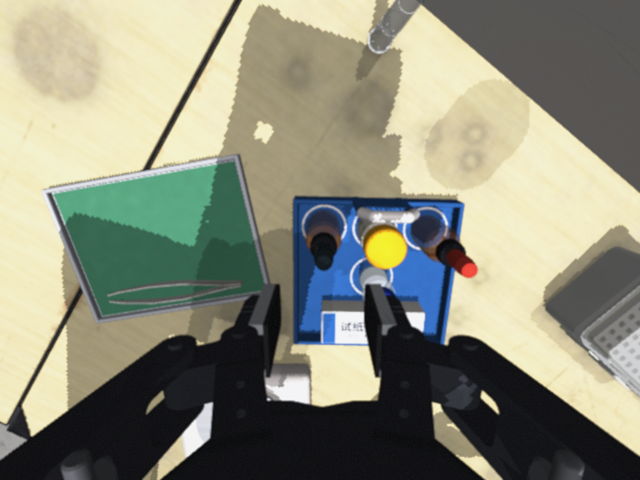

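The black bulb (322,250) sits midway between the fingers (about 322). Descend, grip and lift.

drive_tool([
  [0,0,0.03,0,0,0,-0.1],
  [0,0,0.03,0,0,0,-0.1],
  [0,0,0.016,0,0,0,-0.1],
  [0,0,0,0,0,0,-0.1],
  [0,0,0,0,0,0,-1],
  [0,0,0,0,0,0,-1],
  [0,0,0,0,0,0,-1],
  [0,0,0,0,0,0,-1],
  [0,0,0,0,0,0,-1],
], newtons=40)

```text
t: 5.8
tcp_pos: [0.5657, 0.3096, 0.0848]
tool_rot: [0.954, 0.301, 0.003, -0.0]
force: [0.4, 0.8, 6.7]
finger_gap: 0.127
gripper_force: 47.2
```

drive_tool([
  [0,0,-0.02,0,0,0,-1],
  [0,0,-0.04,0,0,0,-1],
  [0,0,-0.04,0,0,0,-1],
  [0,0,-0.02,0,0,0,-1],
  [0,0,0,0,0,0,-1],
])

```text
t: 6.3
tcp_pos: [0.5663, 0.3098, 0.2069]
tool_rot: [0.954, 0.301, 0.005, -0.0]
force: [-0.1, 0.3, -0.6]
finger_gap: 0.132
gripper_force: 45.6
```

```bash
python3 - <<'E'
from h import *
go(.4517,.4684,.09)
print(manip.sense()['gripper_force'])
E
```

```text
tcp [0.5663 0.3098 0.2069] gap 0.132 t 6.3 tool delta [-0.0037 -0.196   0.1163]
45.632633201312274
```

drive_tool([
  [-0.001,-0.028,0,0,0,0,-1],
  [-0.001,-0.042,0,0,0,0,-1],
  [-0.001,-0.042,0,0,0,0,-1],
  [-0.001,-0.042,0,0,0,0,-1],
  [0,-0.028,0,0,0,0,-1],
  [0,-0.014,0.03,0,0,0,-1],
  [0,0,0.04,0,0,0,-1],
  [0,0,0.03,0,0,0,-1],
  [0,0,0.01,0,0,0,-1],
  [0,0,0,0,0,0,-1],
])

```text
t: 7.3
tcp_pos: [0.4466, 0.4658, 0.0894]
tool_rot: [0.954, 0.301, -0.003, 0.001]
force: [0.6, -0.1, 0.1]
finger_gap: 0.125
gripper_force: 45.7
```

drive_tool([
  [0,0,0.006,0,0,0,-1],
  [0,0,0.004,0,0,0,-1],
  [0,0,0,0,0,0,-1],
  [0,0,0,0,0,0,-1],
])

```text
t: 7.7
tcp_pos: [0.4494, 0.4678, 0.0848]
tool_rot: [0.954, 0.301, 0.002, -0.001]
force: [-1.3, -0.2, 6.7]
finger_gap: 0.125
gripper_force: 47.0
```

drive_tool([
  [0,0,0,0,0,0,-0.1],
  [0,0,0,0,0,0,-0.1],
  [0,0,0,0,0,0,-0.1],
  [0,0,0,0,0,0,-0.1],
  [0,0,-0.03,0,0,0,-0.1],
  [0,0,-0.045,0,0,0,-0.1],
  [0,0,-0.045,0,0,0,-0.1],
  [0,0.02,0,0,0,0,-0.1],
])

```text
t: 8.5
tcp_pos: [0.4619, 0.4547, 0.2093]
tool_rot: [0.953, 0.302, 0.007, -0.003]
force: [0.4, -0.1, 1.2]
finger_gap: 0.449
gripper_force: 0.0
```

drive_tool([
  [0,0.048,0,0,0,0,-0.1],
  [0,0.048,0,0,0,0,-0.1],
  [0,0.048,0,0,0,0,-0.1],
  [0,0.048,0,0,0,0,-0.1],
  [0,0.048,0,0,0,0,-0.1],
  [0,0.02,0,0,0,0,-0.1],
  [0,0,0.02,0,0,0,-0.1],
  [0,0,0.02,0,0,0,-0.1],
  [0,0,0,0,0,0,-0.1],
  [0,0,0,0,0,0,-0.1],
])

```text
t: 9.5
tcp_pos: [0.6083, 0.2382, 0.1618]
tool_rot: [0.954, 0.301, -0.001, -0.0]
force: [-0.4, 0.4, -0.7]
finger_gap: 0.449
gripper_force: 0.0
```

```bash
python3 - <<'E'
from h import *
go(.6122,.2328,.084)
d=snap('wrist'); save(d,'w4.png')
E
```

```text
tcp [0.6083 0.2382 0.1618] gap 0.449 t 9.5 tool delta [0.0002 0.0067 0.0778]
```

View pics/w4.png

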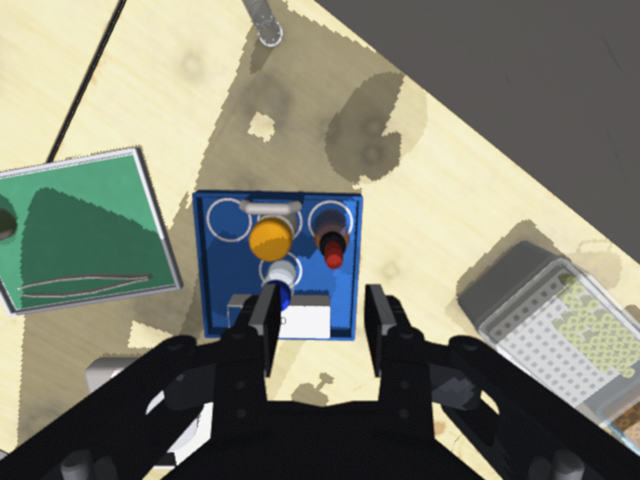

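The red bulb is at (333,255), about 7 mm to the tool's +y, which matches the computed figure. Black stands on the tray at the left edge (5,222).

drive_tool([
  [0,0.0067,0,0,0,0,-0.1],
  [0,0,0.03,0,0,0,-0.1],
  [0,0,0.03,0,0,0,-0.1],
  [0,0,0.017,0,0,0,-0.1],
  [0,0,0,0,0,0,-0.1],
  [0,0,0,0,0,0,-1],
  [0,0,0,0,0,0,-1],
  [0,0,0,0,0,0,-1],
  [0,0,0,0,0,0,-1],
  [0,0,0,0,0,0,-1],
], newtons=40)

```text
t: 10.55
tcp_pos: [0.614, 0.2326, 0.0869]
tool_rot: [0.954, 0.301, 0.002, 0.0]
force: [-0.3, 0.5, 6.7]
finger_gap: 0.131
gripper_force: 39.5
```

drive_tool([
  [0,0,-0.02,0,0,0,-1],
  [0,0,-0.04,0,0,0,-1],
  [0,0,-0.04,0,0,0,-1],
  [0,0,-0.02,0,0,0,-1],
  [0.002,-0.02,0,0,0,0,-1],
  [0.004,-0.042,0,0,0,0,-1],
  [0.004,-0.042,0,0,0,0,-1],
  [0.004,-0.042,0,0,0,0,-1],
  [0.006,-0.03,0,0,0,0,-1],
  [0,-0.01,0,0,0,0,-1],
])

```text
t: 11.55
tcp_pos: [0.5184, 0.3993, 0.2032]
tool_rot: [0.953, 0.303, -0.002, -0.0]
force: [-0.8, -0.2, 0.2]
finger_gap: 0.131
gripper_force: 39.1
```

drive_tool([
  [0,0,0.02,0,0,0,-1],
  [0,0,0.04,0,0,0,-1],
  [0,0,0.03,0,0,0,-1],
  [0,0,0.015,0,0,0,-1],
  [0,0,0.009,0,0,0,-1],
  [0,0,0.005,0,0,0,-1],
  [0,0,0,0,0,0,-1],
  [0,0,0,0,0,0,-1],
])

```text
t: 12.35
tcp_pos: [0.5232, 0.3964, 0.0874]
tool_rot: [0.954, 0.301, 0.001, -0.0]
force: [-0.4, -0.4, 0.3]
finger_gap: 0.132
gripper_force: 39.3
```

drive_tool([
  [0,0,0.0015,0,0,0,-1],
  [0,0,0,0,0,0,-0.1],
  [0,0,0,0,0,0,-0.1],
  [0,0,0,0,0,0,-0.1],
  [0,0,0,0,0,0,-0.1],
  [0,0,-0.03,0,0,0,-0.1],
  [0,0,-0.04,0,0,0,-0.1],
  [0,0,-0.04,0,0,0,0.1],
  [0,0,0,0,0,0,0.1],
])

```text
t: 13.25
tcp_pos: [0.5258, 0.398, 0.2011]
tool_rot: [0.954, 0.301, 0.006, -0.001]
force: [0.4, 0.2, 0.1]
finger_gap: 0.55
gripper_force: 0.0
```

drive_tool([
  [-0.016,0.035,0,0,0,0,0.1],
  [-0.016,0.035,0,0,0,0,0.1],
  [-0.017,0.035,0,0,0,0,0.1],
  [-0.017,0.036,0,0,0,0,0.1],
  [0,0,0.03,0,0,0,0.1],
  [0,0,0.02,0,0,0,0.1],
  [0,0,0,0,0,0,0.1],
  [0,0,0,0,0,0,0.1],
])

```text
t: 14.05
tcp_pos: [0.5488, 0.2427, 0.144]
tool_rot: [0.954, 0.301, -0.001, -0.0]
force: [-0.4, -0.2, -0.6]
finger_gap: 0.55
gripper_force: 0.0
```

```bash
python3 - <<'E'
from h import *
go(.5496,.2425,.042)
d=snap('wrist'); save(d,'w5.png')
E
```

```text
tcp [0.5488 0.2427 0.144 ] gap 0.55 t 14.05 tool delta [0.0007 0.0006 0.102 ]
```

View pics/w5.png

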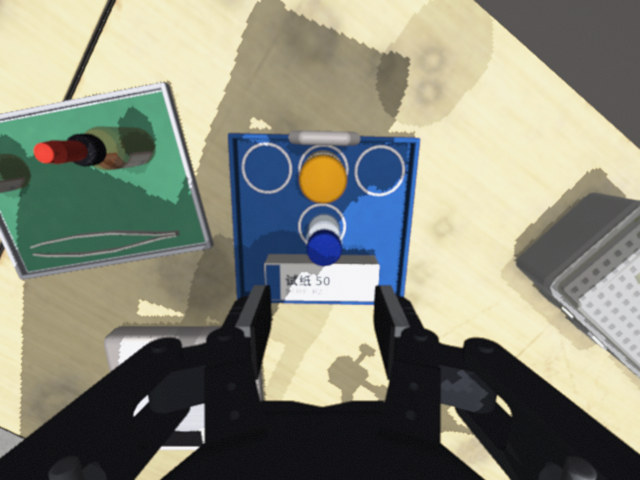

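The vial is centred between the fingers (323,245), and red stands on the tray. Descend, grip, carry.

drive_tool([
  [0,0,0.03,0,0,0,0.1],
  [0,0,0.03,0,0,0,0.1],
  [0,0,0.03,0,0,0,0.1],
  [0,0,0.012,0,0,0,0.1],
  [0,0,0,0,0,0,0.1],
  [0,0,0,0,0,0,-1],
  [0,0,0,0,0,0,-1],
  [0,0,0,0,0,0,-1],
  [0,0,0,0,0,0,-1],
  [0,0,0,0,0,0,-1],
], newtons=30)

```text
t: 15.1
tcp_pos: [0.5505, 0.2431, 0.0443]
tool_rot: [0.954, 0.301, 0.002, 0.0]
force: [-0.8, -0.0, 6.0]
finger_gap: 0.3
gripper_force: 30.4
```

drive_tool([
  [0,0,-0.02,0,0,0,-1],
  [0,0,-0.04,0,0,0,-1],
  [0,0,-0.04,0,0,0,-1],
  [0,0,-0.02,0,0,0,-1],
  [0.004,-0.02,0,0,0,0,-1],
  [0.005,-0.042,0,0,0,0,-1],
  [0.005,-0.042,0,0,0,0,-1],
  [0.005,-0.042,0,0,0,0,-1],
  [0.006,-0.03,0,0,0,0,-1],
  [0,-0.01,0,0,0,0,-1],
])

```text
t: 16.1
tcp_pos: [0.461, 0.412, 0.1628]
tool_rot: [0.953, 0.303, 0.0, -0.0]
force: [1.0, -0.2, -0.0]
finger_gap: 0.3
gripper_force: 29.8
```

drive_tool([
  [0,0,0.02,0,0,0,-1],
  [0,0,0.04,0,0,0,-1],
  [0,0,0.03,0,0,0,-1],
  [0,0,0.015,0,0,0,-1],
  [0,0,0.009,0,0,0,-1],
  [0,0,0.005,0,0,0,-1],
  [0,0,0,0,0,0,-1],
  [0,0,0,0,0,0,-1],
])

```text
t: 16.9
tcp_pos: [0.4639, 0.4098, 0.0449]
tool_rot: [0.954, 0.301, 0.001, -0.0]
force: [-0.5, 0.2, -0.7]
finger_gap: 0.303
gripper_force: 29.8
```

drive_tool([
  [0,0,0.001,0,0,0,-1],
  [0,0,0,0,0,0,-0.1],
  [0,0,0,0,0,0,-0.1],
  [0,0,0,0,0,0,-0.1],
  [0,0,0,0,0,0,-0.1],
  [0,0,-0.03,0,0,0,-0.1],
  [0,0,-0.04,0,0,0,-0.1],
  [0,0,-0.04,0,0,0,-0.1],
  [0,0,-0.03,0,0,0,0.1],
  [0,0,0,0,0,0,0.3],
])

```text
t: 17.9
tcp_pos: [0.4654, 0.4111, 0.1877]
tool_rot: [0.954, 0.301, 0.005, -0.001]
force: [1.0, 0.0, 0.4]
finger_gap: 0.65
gripper_force: 0.0
```

drive_tool([
  [0.004,0.036,0,0,0,0,0.3],
  [0.004,0.037,0,0,0,0,0.3],
  [0.004,0.037,0,0,0,0,0.3],
  [0.004,0.038,0,0,0,0,0.3],
  [0.0065,0.038,0,0,0,0,0.3],
  [0,0,0.03,0,0,0,0.3],
  [0,0,0,0,0,0,0.3],
  [0,0,0,0,0,0,0.3],
])

```text
t: 18.7
tcp_pos: [0.5865, 0.2698, 0.1511]
tool_rot: [0.954, 0.301, -0.002, -0.0]
force: [0.2, -0.1, 0.1]
finger_gap: 0.655
gripper_force: 0.0
```

```bash
python3 - <<'E'
from h import *
import pickle
go(.589,.2705,.05)
for n in('wrist','top','scene'):
    d=snap(n); save(d,n+'6.png')
    c=cloud(d)
    for k,P in {'black':(.451,.468),'red':(.523,.397),'blue':(.464,.4095),'yellow':(.589,.2705)}.items():
        q=c[np.hypot(c[...,0]-P[0],c[...,1]-P[1])<.022]; q=q[(q[:,2]>.03)&(q[:,2]<.105)]
        if len(q): zt=np.percentile(q[:,2],98); q=q[q[:,2]>zt-.004]; print(n,k,zt.round(4),((q.min(0)+q.max(0))/2)[:2].round(4))
a=cv2.imread('pics/scene6.png')[120:320,230:430]; b=cv2.imread('pics/wrist6.png'); cv2.imwrite('pics/m6.png',np.hstack([cv2.resize(a,(400,400)),cv2.resize(b,(400,300))[np.r_[0:300,[299]*100]]]))
E
```

```text
tcp [0.5865 0.2698 0.1511] gap 0.655 t 18.7 tool delta [0.0028 0.001  0.1011]
wrist black 0.052 [0.4524 0.4578]
wrist red 0.0985 [0.5232 0.3956]
wrist blue 0.0595 [0.4639 0.4091]
wrist yellow 0.0645 [0.5917 0.2709]
top yellow 0.0679 [0.5951 0.2709]
scene black 0.0981 [0.4463 0.468 ]
scene red 0.098 [0.521  0.3963]
scene blue 0.06 [0.4618 0.4087]
scene yellow 0.0669 [0.5912 0.2735]
```

View pics/m6.png

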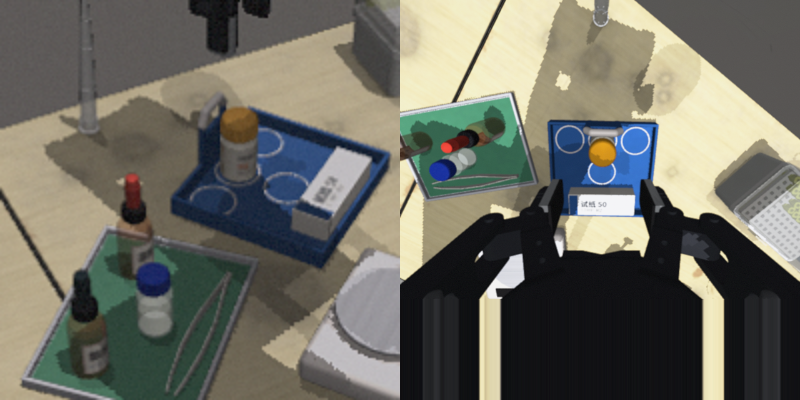

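All three stand on the tray and yellow is untouched at about (0.590, 0.271). Now pick yellow by the cap.

drive_tool([
  [0.003,0.001,0.02,0,0,0,0.3],
  [0,0,0.03,0,0,0,0.3],
  [0,0,0.03,0,0,0,0.3],
  [0,0,0.02,0,0,0,0.3],
  [0,0,0,0,0,0,0.3],
  [0,0,0,0,0,0,-1],
  [0,0,0,0,0,0,-1],
  [0,0,0,0,0,0,-1],
  [0,0,0,0,0,0,-1],
  [0,0,0,0,0,0,-1],
], newtons=40)

```text
t: 19.85
tcp_pos: [0.5923, 0.2715, 0.0545]
tool_rot: [0.954, 0.301, 0.002, -0.0]
force: [-0.8, 0.9, 7.4]
finger_gap: 0.343
gripper_force: 39.9
```

drive_tool([
  [0,0,-0.02,0,0,0,-1],
  [0,0,-0.04,0,0,0,-1],
  [0,0,-0.04,0,0,0,-1],
  [0,0,-0.02,0,0,0,-1],
  [0,0,0,0,0,0,-1],
])

```text
t: 20.35
tcp_pos: [0.5934, 0.2715, 0.1768]
tool_rot: [0.954, 0.301, 0.004, 0.0]
force: [0.6, 0.3, -0.2]
finger_gap: 0.347
gripper_force: 39.6
```

drive_tool([
  [-0.02,-0.013,0,0,0,0,-1],
  [-0.034,-0.022,0,0,0,0,-1],
  [-0.034,-0.023,0,0,0,0,-1],
  [-0.034,-0.023,0,0,0,0,-1],
  [-0.034,-0.023,0,0,0,0,-1],
  [-0.02,-0.013,0,0,0,0,-1],
  [-0.006,-0.004,0,0,0,0,-1],
  [0,0,0,0,0,0,-1],
  [0,0,0,0,0,0,-1],
  [0,0,0,0,0,0,-1],
])

```text
t: 21.35
tcp_pos: [0.3747, 0.2657, 0.1725]
tool_rot: [0.954, 0.301, 0.001, -0.0]
force: [0.3, -0.1, -1.0]
finger_gap: 0.348
gripper_force: 39.6
```

```bash
python3 - <<'E'
from h import *
go(.3705,.2654,.052+.034)
E
```

```text
tcp [0.3747 0.2657 0.1725] gap 0.348 t 21.35 tool delta [-0.0038 -0.0022  0.0865]
```

drive_tool([
  [-0.0015,-0.001,0.02,0,0,0,-1],
  [0,0,0.03,0,0,0,-1],
  [0,0,0.02,0,0,0,-1],
  [0,0,0.008,0,0,0,-1],
  [0,0,0.004,0,0,0,-1],
  [0,0,0.002,0,0,0,-1],
  [0,0,0,0,0,0,-1],
  [0,0,0,0,0,0,-1],
])

```text
t: 22.15
tcp_pos: [0.3714, 0.2656, 0.0893]
tool_rot: [0.954, 0.301, 0.001, -0.0]
force: [0.5, -0.1, -0.0]
finger_gap: 0.349
gripper_force: 39.7
```

drive_tool([
  [0,0,0.001,0,0,0,-1],
  [0,0,0.001,0,0,0,-1],
  [0,0,0,0,0,0,0.3],
  [0,0,0,0,0,0,0.3],
  [0,0,0,0,0,0,0.3],
  [0,0,0,0,0,0,0.3],
  [0,0,-0.02,0,0,0,0.3],
  [0,0,-0.04,0,0,0,0.3],
  [0,0,-0.04,0,0,0,0.3],
  [0,0,0,0,0,0,0.3],
])

```text
t: 23.15
tcp_pos: [0.3737, 0.2667, 0.1907]
tool_rot: [0.954, 0.301, 0.005, -0.0]
force: [0.0, -0.4, 0.5]
finger_gap: 0.65
gripper_force: 0.0
```

```bash
python3 - <<'E'
from h import *
go(.4639,.4095,.15)
for n in('top','scene','wrist'):
    d=snap(n); save(d,n+'7.png')
    c=cloud(d)
    for k,P in {'black':(.449,.468),'red':(.523,.396),'blue':(.464,.4095),'yellow':(.3705,.2654)}.items():
        q=c[np.hypot(c[...,0]-P[0],c[...,1]-P[1])<.022]; q=q[(q[:,2]>.05 if k!='yellow' else q[:,2]>.085)&(q[:,2]<.11)]
        if len(q): zt=np.percentile(q[:,2],98); q=q[q[:,2]>zt-.004]; print(n,k,zt.round(4),((q.min(0)+q.max(0))/2)[:2].round(4))
E
```

```text
tcp [0.3737 0.2667 0.1907] gap 0.65 t 23.15 tool delta [ 0.1555 -0.0652  0.0421]
top black 0.0993 [0.4474 0.4677]
top red 0.0999 [0.521  0.3965]
top blue 0.0612 [0.4624 0.4085]
scene black 0.0985 [0.447  0.4682]
scene red 0.0986 [0.5206 0.3965]
scene blue 0.0604 [0.4618 0.4093]
scene yellow 0.0987 [0.3657 0.2637]
wrist blue 0.0601 [0.4612 0.4074]
wrist yellow 0.098 [0.3677 0.2636]
```

View pics/wrist7.png

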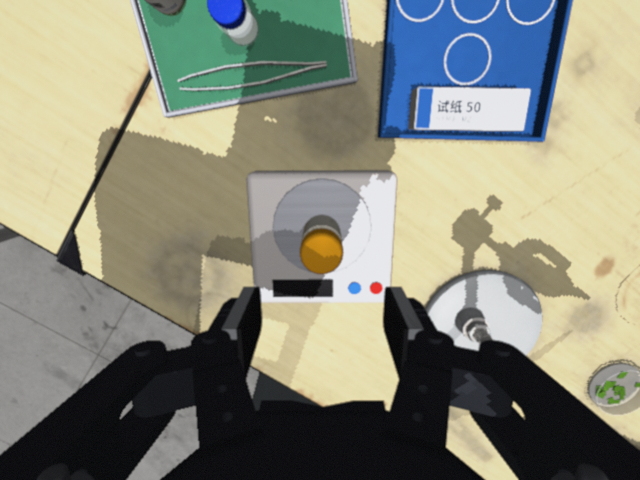

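Yellow stands on the pan at (0.367, 0.2637), within about 4 mm of its centre (wrist px 321,240). Now return the vial.

drive_tool([
  [0.03,-0.013,0,0,0,0,0],
  [0.04,-0.017,0,0,0,0,0],
  [0.04,-0.017,0,0,0,0,0],
  [0.03,-0.013,0,0,0,0,0],
  [0.0145,-0.0055,0,0,0,0,0],
  [0,0,0.03,0,0,0,0],
  [0,0,0.02,0,0,0,0],
  [0,0,0,0,0,0,0],
  [0,0,0,0,0,0,0],
], newtons=30)

```text
t: 24.2
tcp_pos: [0.4588, 0.4071, 0.1348]
tool_rot: [0.954, 0.301, -0.002, 0.0]
force: [0.2, -0.1, 1.5]
finger_gap: 0.498
gripper_force: 0.0
```

```bash
python3 - <<'E'
from h import *
go(.4627,.409,.043)
d=snap('wrist'); save(d,'w8.png')
E
```

```text
tcp [0.4588 0.4071 0.1348] gap 0.498 t 24.2 tool delta [0.0046 0.0007 0.0918]
```

View pics/w8.png

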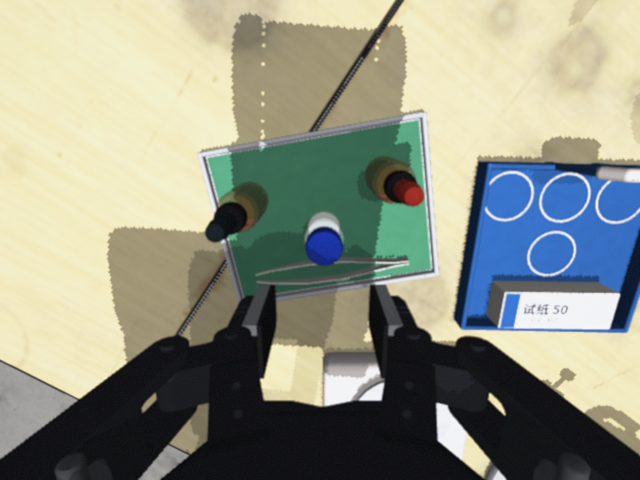

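drive_tool([
  [0.004,0.0005,0.02,0,0,0,0],
  [0,0,0.03,0,0,0,0],
  [0,0,0.03,0,0,0,0],
  [0,0,0.0115,0,0,0,0],
  [0,0,0,0,0,0,0],
  [0,0,0,0,0,0,-1],
  [0,0,0,0,0,0,-1],
  [0,0,0,0,0,0,-1],
  [0,0,0,0,0,0,-1],
  [0,0,0,0,0,0,-1],
], newtons=30)

```text
t: 25.25
tcp_pos: [0.4642, 0.4102, 0.0466]
tool_rot: [0.954, 0.301, 0.001, -0.0]
force: [0.9, -0.0, 6.0]
finger_gap: 0.297
gripper_force: 30.0
```

drive_tool([
  [0,0,-0.02,0,0,0,-1],
  [0,0,-0.04,0,0,0,-1],
  [0,0,-0.04,0,0,0,-1],
  [0,0,-0.02,0,0,0,-1],
  [-0.004,0.02,0,0,0,0,-1],
  [-0.005,0.042,0,0,0,0,-1],
  [-0.005,0.042,0,0,0,0,-1],
  [-0.005,0.042,0,0,0,0,-1],
  [-0.005,0.03,0,0,0,0,-1],
  [0,0.01,0,0,0,0,-1],
])

```text
t: 26.25
tcp_pos: [0.5516, 0.2407, 0.1651]
tool_rot: [0.954, 0.299, -0.0, 0.0]
force: [-0.5, -0.4, 0.8]
finger_gap: 0.3
gripper_force: 29.7
```

drive_tool([
  [0,0,0.02,0,0,0,-1],
  [0,0,0.04,0,0,0,-1],
  [0,0,0.03,0,0,0,-1],
  [0,0,0.015,0,0,0,-1],
  [0,0,0,0,0,0,-1],
  [0,0,0,0,0,0,-1],
])

```text
t: 26.85
tcp_pos: [0.5508, 0.2442, 0.0607]
tool_rot: [0.954, 0.301, 0.0, -0.0]
force: [0.5, -1.0, -0.6]
finger_gap: 0.3
gripper_force: 29.6
```

```bash
python3 - <<'E'
from h import *
go(.5500,.243,.0445)
E
```

```text
tcp [0.5508 0.2442 0.0607] gap 0.3 t 26.85 tool delta [-0.0014  0.0005  0.0162]
```

drive_tool([
  [-0.001,0,0.009,0,0,0,-1],
  [0,0,0.005,0,0,0,-1],
  [0,0,0.001,0,0,0,-1],
  [0,0,0,0,0,0,-1],
  [0,0,0,0,0,0,0.1],
  [0,0,0,0,0,0,0.1],
  [0,0,0,0,0,0,0.1],
  [0,0,0,0,0,0,0.1],
  [0,0,-0.03,0,0,0,0.1],
  [0,0,-0.04,0,0,0,0.1],
])

```text
t: 27.85
tcp_pos: [0.5477, 0.2425, 0.1134]
tool_rot: [0.954, 0.301, -0.003, -0.0]
force: [0.2, 0.2, -0.1]
finger_gap: 0.549
gripper_force: 0.0
```

drive_tool([
  [0,0,-0.04,0,0,0,0.1],
  [0,0,-0.03,0,0,0,-0.1],
  [0.013,-0.03,0,0,0,0,-0.1],
  [0.017,-0.036,0,0,0,0,-0.1],
  [0.017,-0.036,0,0,0,0,-0.1],
  [0.017,-0.036,0,0,0,0,-0.1],
  [0,-0.004,0,0,0,0,-0.1],
  [0,0,0,0,0,0,-0.1],
  [0,0,0,0,0,0,-0.1],
])

```text
t: 28.75
tcp_pos: [0.5202, 0.395, 0.1847]
tool_rot: [0.954, 0.301, -0.001, 0.0]
force: [0.4, -0.0, 0.1]
finger_gap: 0.45
gripper_force: 0.0
```

```bash
python3 - <<'E'
from h import *
go(.5215,.3965,.084)
for n in('wrist','top','scene'):
    d=snap(n); save(d,n+'9.png'); c=cloud(d)
    for k,P in {'black':(.449,.468),'red':(.523,.396),'blue':(.5498,.2425)}.items():
        q=c[np.hypot(c[...,0]-P[0],c[...,1]-P[1])<.022]; q=q[(q[:,2]>.05)&(q[:,2]<.11)]
        if len(q): zt=np.percentile(q[:,2],98); q=q[q[:,2]>zt-.004]; print(n,k,zt.round(4),((q.min(0)+q.max(0))/2)[:2].round(4))
    b=blob(d,(0,140,50),(8,255,255),proj(d,[.5215,.3965,.09]),20); print(b and b[0])
E
```

```text
tcp [0.5202 0.395  0.1847] gap 0.45 t 28.75 tool delta [ 0.002  -0.0005  0.1007]
wrist black 0.0986 [0.4493 0.4672]
wrist red 0.0988 [0.5226 0.396 ]
wrist blue 0.0594 [0.5487 0.2432]
[322.37846154 241.70769231]
top black 0.0997 [0.4473 0.4675]
None
scene black 0.0985 [0.4474 0.4683]
scene red 0.0982 [0.5202 0.3968]
scene blue 0.0605 [0.5474 0.2427]
[296.07058824 215.44705882]
```

drive_tool([
  [0.002,-0.0005,0.02,0,0,0,-0.1],
  [0,0,0.03,0,0,0,-0.1],
  [0,0,0.03,0,0,0,-0.1],
  [0,0,0.019,0,0,0,-0.1],
  [0,0,0,0,0,0,-0.1],
  [0,0,0,0,0,0,-1],
  [0,0,0,0,0,0,-1],
  [0,0,0,0,0,0,-1],
  [0,0,0,0,0,0,-1],
  [0,0,0,0,0,0,-1],
], newtons=40)

```text
t: 29.9
tcp_pos: [0.5226, 0.3979, 0.0876]
tool_rot: [0.954, 0.301, 0.001, -0.0]
force: [-0.4, -0.0, 4.9]
finger_gap: 0.132
gripper_force: 39.4
```

drive_tool([
  [0,0,-0.02,0,0,0,-1],
  [0,0,-0.04,0,0,0,-1],
  [0,0,-0.04,0,0,0,-1],
  [0,0,-0.02,0,0,0,-1],
  [-0.004,0.02,0,0,0,0,-1],
  [-0.004,0.042,0,0,0,0,-1],
  [-0.004,0.042,0,0,0,0,-1],
  [-0.004,0.042,0,0,0,0,-1],
  [-0.004,0.03,0,0,0,0,-1],
  [0,0.01,0,0,0,0,-1],
])

```text
t: 30.9
tcp_pos: [0.6136, 0.2308, 0.2061]
tool_rot: [0.954, 0.299, 0.0, 0.0]
force: [-0.9, 0.2, -0.1]
finger_gap: 0.126
gripper_force: 39.1
```

drive_tool([
  [0,0,0.02,0,0,0,-1],
  [0,0,0.04,0,0,0,-1],
  [0,0,0.03,0,0,0,-1],
  [0,0,0.015,0,0,0,-1],
  [0,0,0,0,0,0,-1],
  [0,0,0,0,0,0,-1],
])

```text
t: 31.5
tcp_pos: [0.6128, 0.2345, 0.1019]
tool_rot: [0.954, 0.301, 0.001, -0.0]
force: [0.7, -0.8, 0.5]
finger_gap: 0.125
gripper_force: 39.1
```

```bash
python3 - <<'E'
from h import *
go(.6137,.2328,.087)
E
```

```text
tcp [0.6128 0.2345 0.1019] gap 0.125 t 31.5 tool delta [-0.0002  0.0019  0.0149]
```

drive_tool([
  [0,0.0015,0.009,0,0,0,-1],
  [0,0,0.005,0,0,0,-1],
  [0,0,0.001,0,0,0,-1],
  [0,0,0,0,0,0,-1],
  [0,0,0,0,0,0,-0.1],
  [0,0,0,0,0,0,-0.1],
  [0,0,0,0,0,0,-0.1],
  [0,0,-0.03,0,0,0,-0.1],
  [0,0,-0.04,0,0,0,-0.1],
  [0,0,-0.03,0,0,0,-0.1],
])

```text
t: 32.5
tcp_pos: [0.6134, 0.2326, 0.1876]
tool_rot: [0.954, 0.301, 0.0, 0.0]
force: [0.7, 0.1, 0.9]
finger_gap: 0.446
gripper_force: 0.0
```

drive_tool([
  [0,-0.03,0,0,0,0,-0.1],
  [0,-0.045,0,0,0,0,-0.1],
  [0,-0.045,0,0,0,0,-0.1],
  [0,-0.045,0,0,0,0,-0.1],
  [0,-0.045,0,0,0,0,-0.1],
  [0,-0.045,0,0,0,0,-0.1],
  [0,-0.032,0,0,0,0,-0.1],
  [0,0,0,0,0,0,-0.1],
  [0,0,0,0,0,0,-0.1],
])

```text
t: 33.4
tcp_pos: [0.4476, 0.4679, 0.1858]
tool_rot: [0.953, 0.302, -0.0, 0.0]
force: [0.3, -0.0, 0.1]
finger_gap: 0.446
gripper_force: 0.0
```

```bash
python3 - <<'E'
from h import *
go(.4485,.4678,.084)
for n in('wrist','top','scene'):
    d=snap(n); save(d,n+'10.png'); c=cloud(d)
    for k,P in {'black':(.449,.468),'red':(.612,.233),'blue':(.5498,.2425)}.items():
        q=c[np.hypot(c[...,0]-P[0],c[...,1]-P[1])<.022]; q=q[(q[:,2]>.05)&(q[:,2]<.11)]
        if len(q): zt=np.percentile(q[:,2],98); q=q[q[:,2]>zt-.004]; print(n,k,zt.round(4),((q.min(0)+q.max(0))/2)[:2].round(4))
E
```

```text
tcp [0.4476 0.4679 0.1858] gap 0.446 t 33.4 tool delta [0.0007 0.0006 0.1018]
wrist black 0.0988 [0.4494 0.4676]
wrist blue 0.0593 [0.5488 0.2436]
top red 0.0992 [0.6119 0.2314]
top blue 0.0615 [0.5481 0.2426]
scene black 0.0982 [0.4466 0.4676]
scene red 0.0972 [0.6117 0.2317]
scene blue 0.0609 [0.5461 0.2425]
```

View pics/wrist10.png

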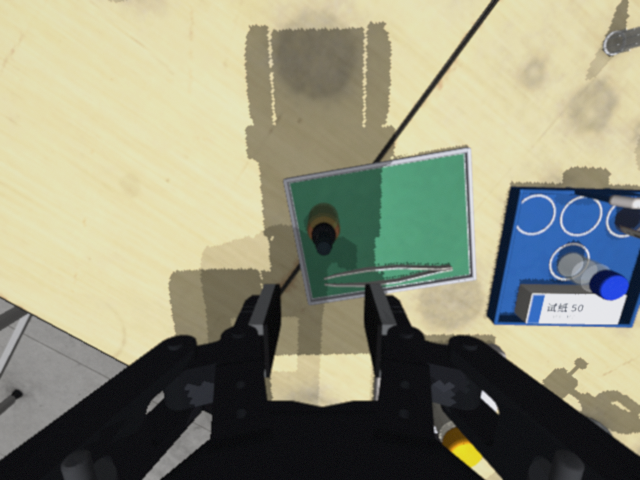

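The black bulb (322,238) is centred between the fingers, and red and blue are back within about 2 mm. Now return black.

drive_tool([
  [0.001,0,0.02,0,0,0,-0.1],
  [0,0,0.03,0,0,0,-0.1],
  [0,0,0.03,0,0,0,-0.1],
  [0,0,0.02,0,0,0,-0.1],
  [0,0,0,0,0,0,-0.1],
  [0,0,0,0,0,0,-1],
  [0,0,0,0,0,0,-1],
  [0,0,0,0,0,0,-1],
  [0,0,0,0,0,0,-1],
  [0,0,0,0,0,0,-1],
], newtons=40)

```text
t: 34.55
tcp_pos: [0.4498, 0.4686, 0.0875]
tool_rot: [0.954, 0.301, 0.001, -0.0]
force: [0.0, -0.7, 3.6]
finger_gap: 0.129
gripper_force: 39.5
```

drive_tool([
  [0,0,-0.02,0,0,0,-1],
  [0,0,-0.04,0,0,0,-1],
  [0,0,-0.04,0,0,0,-1],
  [0,0,-0.02,0,0,0,-1],
  [0.001,0.025,0,0,0,0,-1],
  [0.001,0.044,0,0,0,0,-1],
  [0.001,0.044,0,0,0,0,-1],
  [0,0.044,0,0,0,0,-1],
  [0,0.03,0,0,0,0,-1],
  [0,0.01,0,0,0,0,-1],
])

```text
t: 35.55
tcp_pos: [0.5666, 0.3058, 0.2062]
tool_rot: [0.954, 0.299, 0.0, 0.0]
force: [1.5, 0.1, 0.5]
finger_gap: 0.125
gripper_force: 39.1
```

drive_tool([
  [0,0,0.02,0,0,0,-1],
  [0,0,0.04,0,0,0,-1],
  [0,0,0.03,0,0,0,-1],
  [0,0,0.015,0,0,0,-1],
  [0,0,0,0,0,0,-1],
  [0,0,0,0,0,0,-1],
])

```text
t: 36.15
tcp_pos: [0.5651, 0.3093, 0.1019]
tool_rot: [0.953, 0.301, 0.001, -0.0]
force: [-0.4, -0.2, 0.6]
finger_gap: 0.125
gripper_force: 39.1
```

```bash
python3 - <<'E'
from h import *
go(.5652,.3088,.087)
E
```

```text
tcp [0.5651 0.3093 0.1019] gap 0.125 t 36.15 tool delta [-0.0002  0.0005  0.0149]
```

drive_tool([
  [0,0,0.009,0,0,0,-1],
  [0,0,0.005,0,0,0,-1],
  [0,0,0.001,0,0,0,-1],
  [0,0,0,0,0,0,-1],
  [0,0,0,0,0,0,-0.1],
  [0,0,0,0,0,0,-0.1],
  [0,0,0,0,0,0,-0.1],
  [0,0,-0.03,0,0,0,-0.1],
  [0,0,-0.045,0,0,0,-0.1],
  [0,0,-0.045,0,0,0,-0.1],
])

```text
t: 37.15
tcp_pos: [0.564, 0.3082, 0.2063]
tool_rot: [0.954, 0.301, -0.001, 0.0]
force: [-0.0, -0.0, -0.8]
finger_gap: 0.45
gripper_force: 0.0
```

drive_tool([
  [-0.04,0,-0.03,0,0,0,-0.1],
  [-0.04,0,-0.03,0,0,0,-0.1],
  [-0.04,0,-0.03,0,0,0,-0.1],
  [0,0,-0.04,0,0,0,-0.1],
  [0,0,0,0,0,0,-0.1],
  [0,0,0,0,0,0,-0.1],
  [0,0,0,0,0,0,-0.1],
])

```text
t: 37.85
tcp_pos: [0.4662, 0.2396, 0.3351]
tool_rot: [0.954, 0.301, -0.001, -0.0]
force: [-0.0, 0.6, -0.4]
finger_gap: 0.447
gripper_force: 0.0
```

```bash
python3 - <<'E'
from h import *
print(manip.sense()['t'])
for n in('wrist','top','scene'):
    d=snap(n); save(d,n+'11.png'); c=cloud(d)
    for k,P in {'black':(.5645,.3085),'red':(.612,.233),'blue':(.5498,.2425),'yellow':(.3705,.2654)}.items():
        q=c[np.hypot(c[...,0]-P[0],c[...,1]-P[1])<.022]; q=q[(q[:,2]>(.05 if k!='yellow' else .085))&(q[:,2]<.11)]
        if len(q): zt=np.percentile(q[:,2],98); q=q[q[:,2]>zt-.004]; print(n,k,zt.round(4),((q.min(0)+q.max(0))/2)[:2].round(4))
E
```

```text
37.85
wrist black 0.099 [0.5638 0.3078]
wrist red 0.0992 [0.6119 0.2318]
wrist blue 0.0602 [0.5497 0.2424]
wrist yellow 0.098 [0.3684 0.2636]
top black 0.0993 [0.5624 0.3082]
top red 0.081 [0.6113 0.2374]
top yellow 0.0998 [0.3661 0.2641]
scene black 0.0987 [0.5613 0.3079]
scene red 0.0982 [0.6105 0.2312]
scene blue 0.0604 [0.5472 0.2422]
scene yellow 0.0989 [0.3651 0.2635]
```

View pics/wrist11.png

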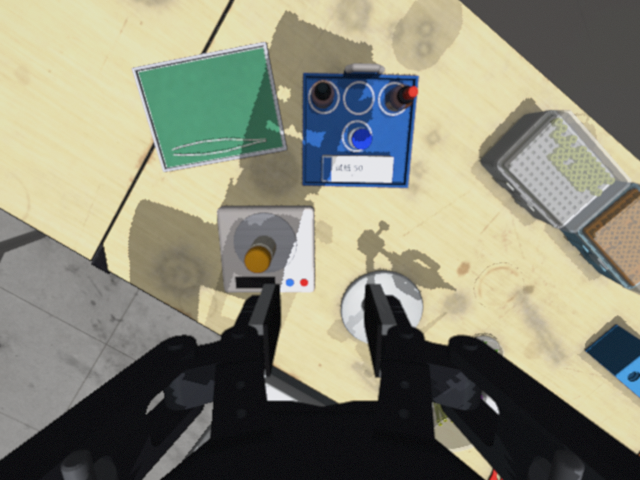

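The final picture shows black (322,95), red (400,97) and blue (358,137) back on their seats, each within about 3 mm of its start. Yellow is on the pan (258,250), and the carton and tweezers are where they lay.

```bash
python3 -c "
from station import manip
print(manip.sign_off())"
```

```text
the job is handed in; nothing more can be done
None
```

The job is handed in (no verdict was returned): by the last pictures the yellow-capped bottle stands upright on the balance pan about 4 mm from its centre, and the two droppers and the vial are back upright within about 3 mm of where they started.

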